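# Stack the last bit case on the column

## Task

Take the grey bit case that stands on edge in the peg rack, lay it flat on the bench with its lid up and let go of it, then take it afresh across its width and stack it squarely on the column of two like cases, its feet down inside the corner lugs of the lid below and its latches on the same side as theirs. Set it down rather than drop it, leave the column standing where it is, and do not disturb the glue bottle or the tape measure.

Things in the scene. Friction and masses are not known exactly. Their poses are not given: they have to be found in the camera images.
- case: The case to stack: closed grey moulded box (does not open), 60 mm wide (x), 120 long (y), about 0.35 kg. Origin under its middle at the underside of its feet. The box spans z 6 to 46 mm, x +-30, y +-60. z points out of the lid, -x is the latch side, +x the hinge side. Starts on its hinge side in the rack's near slot: latches up (x straight down), base and feet towards the robot (z away from it)
- case_latches (a point): the middle of the case's front (latch) face: x -31, z 29 mm in its frame. Two black latches stand out 4 mm at y +-38 mm; the middle 56 mm of both long faces is plain, for gripping
- case_lid (a point): the middle of the case's lid face, 46 mm from its origin along z. At the lid's four corners are L-shaped lugs 4 mm high and 5 mm thick, flush with the sides, inner faces at x +-25 and y +-55 mm. The middle 60 mm of lid and base is plain, 40 mm apart, for gripping while the case is on edge
- case_base (a point): the middle of the case's base face, 6 mm from its origin along z. Four tapered black feet stand out 6 mm at x +-14, y +-44 mm: 6 mm radius at the tip, 9 mm from 4 mm up. Set down tilted 45 to 50 degrees on the base's hinge edge and let go, the case falls flat onto its feet, lid up
- column_low: the lower of the two like cases that stand as a column on the bench, lid up, latches towards the robot; loose; same size and frame as the case, so its z is up and its -x is the latch side
- column_top: the upper case of that column, nested on the lower one 46 mm above it; same size and frame. A case nested on it has its origin 46 mm above this origin, with about 2 mm of play each way; from about 4 mm off-centre the tapered feet still slide in
- rack: the rack, fixed: plywood board 12 mm thick, 156 mm deep (x), 140 mm long (y), with three rows of two pegs, 12 mm thick, tops 61 mm above the bench, at x -33, +33, +99 and y +-50 mm in its frame. Origin on the bench under the middle of the near slot, x pointing away from the robot. The far slot is empty
- rack_slot (a point): on the rack's board in the middle of the near slot, 12 mm above the bench. The case stands here on edge, 60 mm tall, with 2 mm of play each side; its origin lies 25 mm on the robot's side of this point and 30 mm above it. Between the two pegs of a row 88 mm are open for a finger
- glue_bottle: bystander: upright glue bottle, 43x74x167 mm, loose, origin under its middle
- tape_measure: bystander: black tape measure, 31x49x55 mm, loose, origin under its middle

How it is judged:
By the outcome, as a careful person would: the job done as asked, in the order asked, and still so for the second after the job is handed in, with the robot touching nothing.
It also fails if it takes over 53 s, if anything falls off the work surface, if the arm or the gripper's body presses on something with over 40 N, if the wrist force passes 120 N, or if a joint passes its speed limit or range.

## Robot

A 6-joint arm with a two-finger parallel gripper is mounted at the origin on the work surface; the furniture and walls round the work are solid. World frame = base frame: x ahead of the robot, y to its left, z up, the work surface at z = 0. Lengths are in m, angles in rad, forces in N, time in s.
With the tool pointing down it reaches from about 0.225 to 0.875 m from the base axis. Payload 3.4 kg.
Tool frame: the origin (TCP) lies at the very end of the fingers, on their centre line; the grasp point (between the pads) lies behind it (manip.grasp_offset is the z of the grasp point in the tool frame, in m); z points along the fingers, y is the line along which they close (so a half turn about z gives the same grasp; the last joint's range is limited). The gripper opens to 85 mm and grips with 20 to 120 N. Pads are 22 mm wide; open, the fingers measure 114 mm over their backs; the gripper's body (76 mm by 85 mm) begins 54 mm behind the grasp point. The pads swing forward as they close: fully open they stand 13 mm farther back than shut.
Start: joints at [-1.462, 0.276, 1.505, -0, 1.361, -0.121], TCP at [0.131, -0.56, 0.231] pointing down, gripper open.
Joint ranges: [-2.89, 2.89], [-0.75, 2.08], [0.22, 2.7], [-1.18, 4.32], [0.11, 2.71], [-2.7, 2.7]. Speed limits (rad/s): [2.57, 2.57, 3.14, 3.14, 3.14, 3.14].

## Interface

Orientations are given as a unit quaternion [w, x, y, z].
In Python, from rig import manip gives the robot as it stands.
- The arm moves only by the shell command python3 -m pendant 'ROWS' [FORCE]. ROWS is JSON, a list of rows, each an object of numbers: "dx", "dy", "dz": the shift along the tool's x, y, z in m; "rx", "ry", "rz": the turn, a rotation vector about the tool's x, y, z in degrees; "hand": the finger opening in m, from 0 to 0.0854. In form: [{"dx": .., "dy": .., "dz": .., "rx": .., "ry": .., "rz": .., "hand": ..}, ...]. A call has 1 to 12 rows; each row shifts and turns the commanded pose from where the row before left it, along the tool's axes as they then stand; what a row does not reach is not made up. A row lasts 1/12 s, in which the tool goes at most 41.7 mm and 7.16 degrees, less where a joint would pass 70% of its speed; a pose out of reach is approached as far as the arm can. A call is refused whole if a number of a shift passes 0.0417 or a number of a turn 7.16, either way. A call with a gripper value outside its range is refused whole. The fingers move at their own pace and stop on an object; FORCE is the grip in N (left out, the last holds). Time passes only in rows, so rows that do not move let the fingers close. It gives the time, the measured TCP pose, the force, the opening and the grip force at its end, in the units of the state.
- manip.get_state(): the state, without advancing time (a new reading comes with each control period).
- manip.get_image(name): name is "scene" or "top" or "wrist"; returns a dict with "frame" (400x640x3 uint8, red, green, blue), "fx", "fy", "cx", "cy" (pixels), "position" and "attitude" of the camera in the world; the wrist camera has in their place "mount" (4x4, takes a point from camera to tool coordinates, whose origin is the TCP and whose axes are the flange's). Camera axes: x right, y up, looking along -z (the intrinsics and any distortion apply to the point x, -y, -z); pixel columns grow to the right and rows downward; lengths in m; the calibration is good to about 2 mm. A picture is of the moment at which its call begins: read the wrist's pose just before it. There is no depth.
- manip.sign_off(): hands the job in; it is judged then, once.
The state is a dict: "clock": time; "qpos": joint angles; "qd": joint speeds; "effort": joint torques, N m; "position": TCP position; "ee_rot": TCP orientation; "contact_force": force on the tool from outside, world axes, zero at the start; "moment": the same for the moment, N m; "width": finger opening in m; "gripper_force": force on a finger pad.
Only numpy, scipy, OpenCV 4.12 (cv2) and the standard library are available. Lean on these libraries where they do the work, as an engineer would, in place of code of your own. Each camera call takes 0.05 s, during which the arm holds its last target. There are 200 camera calls.

## Working session

There is one attempt and no reset: what is moved stays moved. The work goes in short steps, Python scripts to look and compute and a shell command to move; the robot and the scene stay as the last step left them, time stands still between calls to the robot, and variables do not carry over. Pictures are saved under pics/ and viewed, at most 10 in all, crops included, and the job is handed in when it is done.

```bash
ls; mkdir -p pics; python3 - <<'E'
from rig import manip
import cv2, numpy as np
print(manip.get_state(), manip.grasp_offset)
for n in ("scene","top"):
    d=manip.get_image(n)
    cv2.imwrite(f"pics/{n}0.png",d["frame"][:,:,::-1]); f=d.pop("frame"); print(n,d)
    np.save(f"pics/{n}0.npy",f)
d=manip.get_image("wrist"); d.pop("frame"); print(d)
E
```

```text
pics
{'clock': 0.0, 'qpos': array([-1.46201352e+00,  2.76601468e-01,  1.50617521e+00,  3.97461013e-05,
        1.36070806e+00, -1.20985505e-01]), 'qd': array([-4.15464913e-05, -6.39393961e-04,  2.06415555e-03, -2.37783377e-03,
       -5.72908570e-04,  5.94504542e-04]), 'effort': array([ 8.86512589e-04, -4.16776371e+01, -2.45808917e+01, -5.01142824e-05,
        1.10864098e-02,  1.72839134e-05]), 'position': array([ 0.1309139 , -0.55933312,  0.23041927]), 'ee_rot': array([-9.45907147e-04,  9.93408103e-01,  1.14627423e-01,  2.52039048e-05]), 'contact_force': array([ 0.82058091,  0.11722061, -0.30563949]), 'moment': array([-0.03307537, -0.01606704,  0.02521403]), 'gripper_force': 0.0, 'width': 0.08538340793981823} -0.0187
scene {'fx': 381.8403218696775, 'fy': 381.8403218696775, 'cx': 318.2280914206896, 'cy': 206.81637638319955, 'position': array([0.19201174, 0.54527459, 0.55821435]), 'attitude': array([-0.28928221, -0.14337508,  0.43780971,  0.83909597])}
top {'fx': 459.8072774574295, 'fy': 459.8072774574295, 'cx': 319.39139463365706, 'cy': 202.6586702310579, 'position': array([ 0.5387195 , -0.0187856 ,  0.90914901]), 'attitude': array([-0.69683041, -0.03206196,  0.04092952,  0.71534899])}
{'fx': 347.4850602954997, 'fy': 347.4850602954997, 'cx': 323.70753976946327, 'cy': 198.7390103463794, 'mount': array([[-8.47481716e-04,  9.55605089e-01,  2.94649276e-01,
         7.46299921e-02],
       [ 9.99999465e-01,  6.35333347e-04,  8.15727388e-04,
         8.09093576e-04],
       [ 5.92312732e-04,  2.94649810e-01, -9.55605117e-01,
        -1.43112400e-01],
       [ 0.00000000e+00,  0.00000000e+00,  0.00000000e+00,
         1.00000000e+00]])}
```

View pics/top0.png

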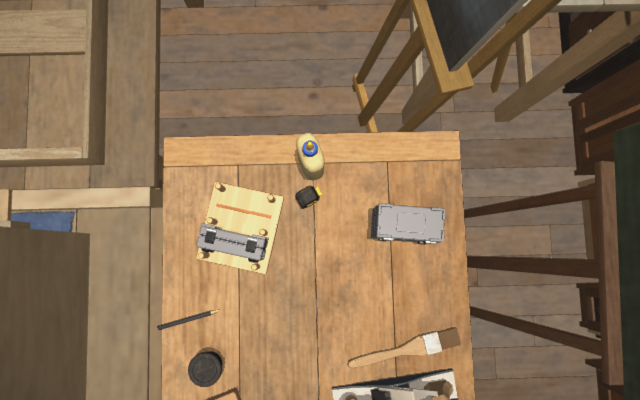

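View pics/scene0.png

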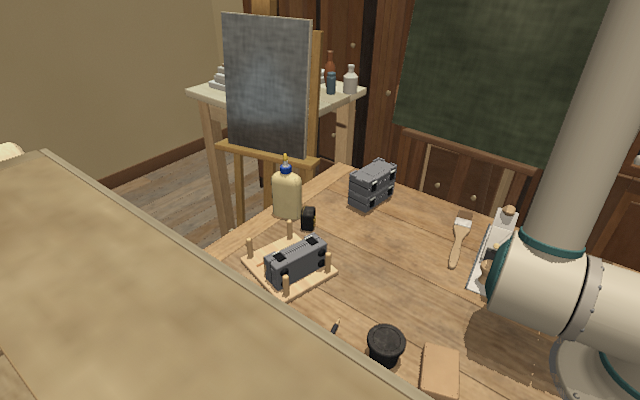

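The top view shows the rack case near (232,243), the column near (408,223), the bottle at (310,155) and the tape at (308,197). The scene view agrees with that. I'll enlarge both to get corners.

```bash
python3 - <<'E'
import cv2,numpy as np
a=cv2.imread("pics/top0.png")
r=cv2.resize(a[175:280,190:290],None,fx=5,fy=5,interpolation=cv2.INTER_CUBIC)[:, :400] if 0 else cv2.resize(a[178:278,192:292],(400,400),interpolation=cv2.INTER_CUBIC)
c=cv2.resize(a[175:275,360:460],(400,400),interpolation=cv2.INTER_CUBIC)
cv2.imwrite("pics/crop.png",np.hstack([r,c]))
hsv=cv2.cvtColor(a,cv2.COLOR_BGR2HSV)
m=((hsv[...,1]<60)&(hsv[...,2]>70)&(hsv[...,2]<190)).astype(np.uint8)
for x0,y0,x1,y1 in((190,178,290,278),(365,195,455,250)):
    mm=np.zeros_like(m); mm[y0:y1,x0:x1]=m[y0:y1,x0:x1]
    cs,_=cv2.findContours(mm,cv2.RETR_EXTERNAL,cv2.CHAIN_APPROX_NONE); k=max(cs,key=cv2.contourArea)
    b=cv2.minAreaRect(k); print(b,cv2.boxPoints(b).round(1).tolist())
E
```

```text
((231.78211975097656, 242.17205810546875), (68.01351928710938, 24.41611099243164), 12.407419204711914) [[195.89999389648438, 246.8000030517578], [201.1999969482422, 222.89999389648438], [267.6000061035156, 237.60000610351562], [262.3999938964844, 261.3999938964844]]
((410.3076477050781, 223.8980712890625), (67.75969696044922, 36.64707946777344), 4.289153575897217) [[375.20001220703125, 239.60000610351562], [377.8999938964844, 203.10000610351562], [445.5, 208.1999969482422], [442.70001220703125, 244.6999969482422]]
```

View pics/crop.png

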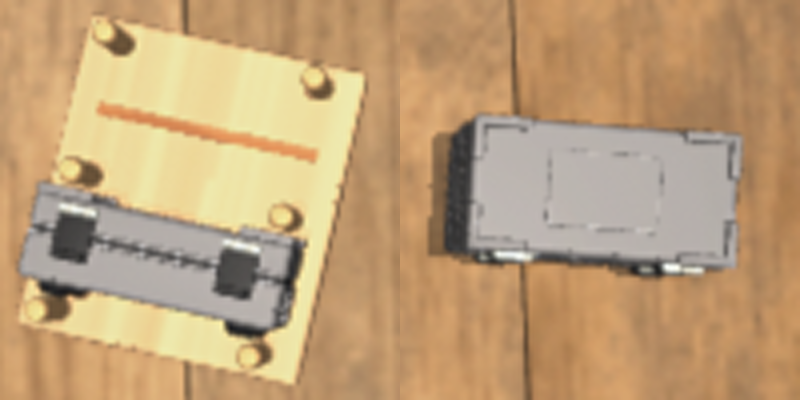

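The crops show the pegs (six top circles), the latches at crop (73,235) and (237,268), and the column's lid corners at (78,115), (342,135), (337,268) and (70,250). I'll turn these into world points.

```bash
cat > h.py <<'E'
import numpy as np, cv2
from rig import manip
from scipy.spatial.transform import Rotation as R
Q=lambda q:R.from_quat(np.r_[q[1:],q[0]]) 
def cam(d,st=None):
    if "mount" in d:
        T=np.eye(4);T[:3,:3]=Q(st["ee_rot"]).as_matrix();T[:3,3]=st["position"];T=T@d["mount"];return T[:3,3],T[:3,:3]
    return d["position"],Q(d["attitude"]).as_matrix()
def ray(d,px,z,st=None):
    p,M=cam(d,st);px=np.atleast_2d(px).astype(float)
    v=np.c_[(px[:,0]-d["cx"])/d["fx"],-(px[:,1]-d["cy"])/d["fy"],-np.ones(len(px))]@M.T
    return p+v*((np.asarray(z)-p[2])/v[:,2])[:,None]
def proj(d,P,st=None):
    p,M=cam(d,st);c=(np.atleast_2d(P)-p)@M
    return np.c_[d["cx"]-d["fx"]*c[:,0]/c[:,2],d["cy"]+d["fy"]*c[:,1]/c[:,2]]
def fit2(loc,W):
    "rigid 2D: world=R(a)loc+t"
    lc,wc=loc.mean(0),W.mean(0);a=loc-lc;b=W-wc
    th=np.arctan2((a[:,0]*b[:,1]-a[:,1]*b[:,0]).sum(),(a*b).sum());c,s=np.cos(th),np.sin(th)
    M=np.array([[c,-s],[s,c]]);t=wc-M@lc
    return np.degrees(th),t,np.abs(loc@M.T+t-W).max()
def state():
    s=manip.get_state();M=Q(s["ee_rot"]).as_matrix()
    print("t%.2f"%s["clock"],"pos",s["position"].round(4),"x",M[:,0].round(3),"y",M[:,1].round(3),"z",M[:,2].round(3),"w%.4f"%s["width"],"F",s["contact_force"].round(1),"q",s["qpos"].round(2))
    return s
E
python3 - <<'E'
from h import *
d=dict(fx=459.8072774574295,fy=459.8072774574295,cx=319.39139463365706,cy=202.6586702310579,position=np.array([0.5387195,-0.0187856,0.90914901]),attitude=np.array([-0.69683041,-0.03206196,0.04092952,0.71534899]))
c=np.array
o1=c([192,178]);o2=c([360,175])
pk=c([(40,308),(253,355),(80,170),(287,215),(107,33),(315,78)])/4+o1
loc=c([(-33,50),(-33,-50),(33,50),(33,-50),(99,50),(99,-50)])/1000
W=ray(d,pk,np.full(6,.061))[:,:2]
print("rack",fit2(loc,W))
L=ray(d,c([(73,235),(237,268)])/4+o1,c([.076]*2));print("latch",L.tolist(),np.linalg.norm(L[0]-L[1]),L.mean(0))
lc=c([(78,115),(342,135),(337,268),(70,250)])/4+o2
W=ray(d,lc,c([.096]*4))[:,:2]
print("col",fit2(c([(30,60),(30,-60),(-30,-60),(-30,60)])/1000,W))
print("bottle",ray(d,[(310,149),(308,197)],c([.16,.05])))
state()
E
```

```text
rack (np.float64(-13.71387036203721), array([0.554919  , 0.12982387]), np.float64(0.002506616525088351))
latch [[0.5681949393090031, 0.16799101188612553, 0.07599999999999996], [0.551411579619765, 0.09437731318628415, 0.07599999999999996]] 0.0755027006055371 [0.55980326 0.13118416 0.076     ]
col (np.float64(-5.57400674224652), array([ 0.58250562, -0.19286608]), np.float64(0.0011066995920092082))
bottle [[ 0.70603745 -0.01606774  0.16      ]
 [ 0.63886157 -0.00964099  0.05      ]]
t0.15 pos [ 0.1309 -0.5595  0.2306] x [0.974 0.228 0.   ] y [ 0.228 -0.974 -0.001] z [-0.     0.001 -1.   ] w0.0854 F [-0.4  0.9  0. ] q [-1.46  0.28  1.51 -0.    1.36 -0.12]
```

Checks: the peg fit residual is 2.5 mm, the latch spacing is 75.5 mm against 76, and the column fit residual is 1.1 mm. The slot middle is at about (0.5555, 0.131) with yaw -13.7°, and the column is at (0.5825, -0.193) with yaw -5.6°. I'm moving above the rack now.

```bash
python3 -m pendant '[{"dx":0.0286,"dy":-0.0288},{"dx":0.0286,"dy":-0.0288},{"dx":0.0286,"dy":-0.0288},{"dx":0.0286,"dy":-0.0288},{"dx":0.0286,"dy":-0.0288},{"dx":0.0286,"dy":-0.0288},{"dx":0.0286,"dy":-0.0288},{"dx":0.0286,"dy":-0.0288},{"dx":0.0286,"dy":-0.0288},{"dx":0.0286,"dy":-0.0288}]' >/dev/null
python3 -m pendant '[{"dx":0.0286,"dy":-0.0288},{"dx":0.0286,"dy":-0.0288},{"dx":0.0286,"dy":-0.0288},{"dx":0.0286,"dy":-0.0288},{"dx":0.0286,"dy":-0.0288},{"dx":0.0286,"dy":-0.0288},{"dx":0.0286,"dy":-0.0288},{"dx":0.0286,"dy":-0.0288},{"dx":0.0286,"dy":-0.0288},{"dx":0.0286,"dy":-0.0288}]' >/dev/null
python3 -m pendant '[{"rz":-7},{"rz":-7},{"rz":-7},{"rz":-7},{"rz":-7},{"rz":-7},{"rz":-7},{"rz":-7},{"rz":-7},{"rz":0}]'
python3 - <<'E'
from h import *
s=state();d=manip.get_image("wrist");cv2.imwrite("pics/w1.png",d["frame"][:,:,::-1])
import pickle;pickle.dump((s,d),open("pics/w1.pkl","wb"))
E
```

```text
t0.15 pos [ 0.1309 -0.5595  0.2306] x [0.974 0.228 0.   ] y [ 0.228 -0.974 -0.001] z [-0.     0.001 -1.   ] w0.0854 F [-0.4  0.9  0. ] q [-1.46  0.28  1.51 -0.    1.36 -0.12]invalid input
invalid input
invalid input
```

View pics/w1.png

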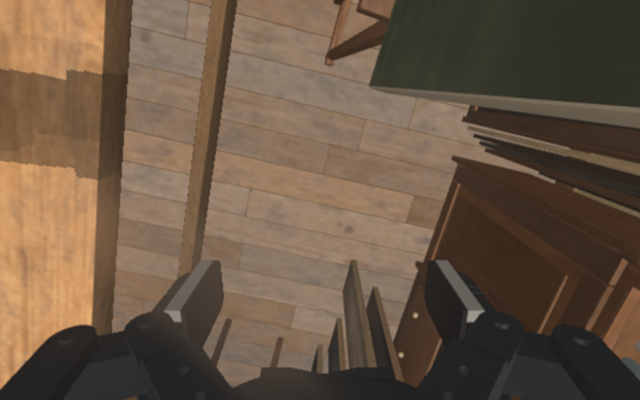

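The calls were refused, so the picture only shows the floor beside the bench, with the fingers at the bottom. Each row may need all its keys.

```bash
python3 -m pendant '[{"dx":0.0286,"dy":-0.0288,"dz":0,"rx":0,"ry":0,"rz":0,"hand":0.085}]'
```

```text
clock: 0.28
position: [0.1497, -0.5309, 0.2304]
ee_rot: [0.002, 0.994, 0.113, -0.001]
contact_force: [1.9, -0.3, 0.8]
width: 0.0847
gripper_force: 0.0
```

```bash
python3 -m pendant '[{"dx":0.0286,"dy":-0.0288,"dz":0,"rx":0,"ry":0,"rz":0,"hand":0.085},{"dx":0.0286,"dy":-0.0288,"dz":0,"rx":0,"ry":0,"rz":0,"hand":0.085},{"dx":0.0286,"dy":-0.0288,"dz":0,"rx":0,"ry":0,"rz":0,"hand":0.085},{"dx":0.0286,"dy":-0.0288,"dz":0,"rx":0,"ry":0,"rz":0,"hand":0.085},{"dx":0.0286,"dy":-0.0288,"dz":0,"rx":0,"ry":0,"rz":0,"hand":0.085},{"dx":0.0286,"dy":-0.0288,"dz":0,"rx":0,"ry":0,"rz":0,"hand":0.085},{"dx":0.0286,"dy":-0.0288,"dz":0,"rx":0,"ry":0,"rz":0,"hand":0.085},{"dx":0.0286,"dy":-0.0288,"dz":0,"rx":0,"ry":0,"rz":0,"hand":0.085},{"dx":0.0286,"dy":-0.0288,"dz":0,"rx":0,"ry":0,"rz":0,"hand":0.085},{"dx":0.0286,"dy":-0.0288,"dz":0,"rx":0,"ry":0,"rz":0,"hand":0.085}]' >/dev/null
python3 -m pendant '[{"dx":0.0286,"dy":-0.0288,"dz":0,"rx":0,"ry":0,"rz":0,"hand":0.085},{"dx":0.0286,"dy":-0.0288,"dz":0,"rx":0,"ry":0,"rz":0,"hand":0.085},{"dx":0.0286,"dy":-0.0288,"dz":0,"rx":0,"ry":0,"rz":0,"hand":0.085},{"dx":0.0286,"dy":-0.0288,"dz":0,"rx":0,"ry":0,"rz":0,"hand":0.085},{"dx":0.0286,"dy":-0.0288,"dz":0,"rx":0,"ry":0,"rz":0,"hand":0.085},{"dx":0.0286,"dy":-0.0288,"dz":0,"rx":0,"ry":0,"rz":0,"hand":0.085},{"dx":0.0286,"dy":-0.0288,"dz":0,"rx":0,"ry":0,"rz":0,"hand":0.085},{"dx":0.0286,"dy":-0.0288,"dz":0,"rx":0,"ry":0,"rz":0,"hand":0.085},{"dx":0.0286,"dy":-0.0288,"dz":0,"rx":0,"ry":0,"rz":0,"hand":0.085}]'
python3 -m pendant '[{"dx":0,"dy":0,"dz":0,"rx":0,"ry":0,"rz":-7,"hand":0.085},{"dx":0,"dy":0,"dz":0,"rx":0,"ry":0,"rz":-7,"hand":0.085},{"dx":0,"dy":0,"dz":0,"rx":0,"ry":0,"rz":-7,"hand":0.085},{"dx":0,"dy":0,"dz":0,"rx":0,"ry":0,"rz":-7,"hand":0.085},{"dx":0,"dy":0,"dz":0,"rx":0,"ry":0,"rz":-7,"hand":0.085},{"dx":0,"dy":0,"dz":0,"rx":0,"ry":0,"rz":-7,"hand":0.085},{"dx":0,"dy":0,"dz":0,"rx":0,"ry":0,"rz":-7,"hand":0.085},{"dx":0,"dy":0,"dz":0,"rx":0,"ry":0,"rz":-7,"hand":0.085},{"dx":0,"dy":0,"dz":0,"rx":0,"ry":0,"rz":-7,"hand":0.085},{"dx":0,"dy":0,"dz":0,"rx":0,"ry":0,"rz":0,"hand":0.085}]'
python3 - <<'E'
from h import *
s=state();d=manip.get_image("wrist");cv2.imwrite("pics/w2.png",d["frame"][:,:,::-1])
import pickle;pickle.dump((s,d),open("pics/w2.pkl","wb"))
E
```

```text
clock: 1.87
position: [0.5573, 0.1333, 0.2311]
ee_rot: [0.0, 0.993, 0.115, -0.0]
contact_force: [0.0, -1.7, -0.1]
width: 0.0852
gripper_force: 0.0
clock: 2.7
position: [0.5566, 0.1312, 0.231]
ee_rot: [-0.0, 0.787, 0.618, -0.0]
contact_force: [-0.5, -0.4, 0.0]
width: 0.0851
gripper_force: 0.0
t2.70 pos [0.5566 0.1312 0.231 ] x [ 0.237  0.971 -0.   ] y [ 0.971 -0.237 -0.   ] z [-0.001 -0.    -1.   ] w0.0851 F [-0.5 -0.4  0. ] q [ 0.11  0.27  1.51 -0.    1.36  0.35]
```

View w2.

View pics/w2.png

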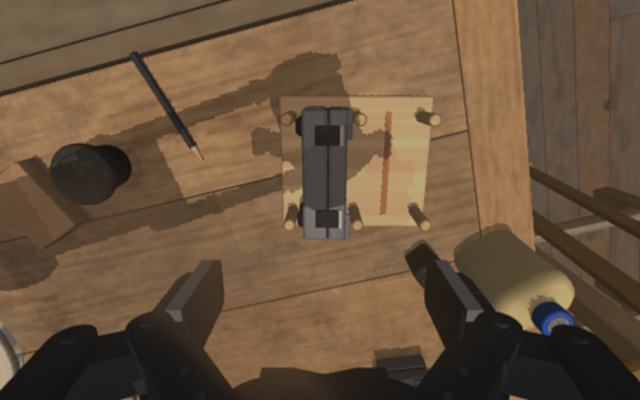

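The wrist view shows the case seen from above at about (327,172), its latches at (328,135) and (327,219), and the pegs clear of both finger paths.

```bash
python3 - <<'E'
from h import *
import pickle
s,d=pickle.load(open("pics/w2.pkl","rb"));c=np.array
g=cv2.cvtColor(d["frame"],cv2.COLOR_RGB2GRAY);m=((g<45)*255).astype(np.uint8)
for y0,y1 in((122,148),(205,232)):
    ys,xs=np.nonzero(m[y0:y1,312:344]);print(xs.mean()+312,ys.mean()+y0,xs.min()+312,xs.max()+312,ys.min()+y0,ys.max()+y0)
L=ray(d,[(328,135.5),(327.5,218.5)],c([.076]*2),s);print(L,np.linalg.norm(L[0]-L[1]),L.mean(0))
M=Q(s["ee_rot"]).as_matrix();print("tool",(L.mean(0)-s["position"])@M)
E=ray(d,[(304,172),(347,172)],c([.072]*2),s);print("edges tool",(E-s["position"])@M)
g2=g[172,295:360];print(g2.tolist())
E
```

```text
326.5510638297872 135.07872340425533 315 338 122 147
323.7432432432432 214.97297297297297 316 336 205 227
[[0.56897218 0.16796866 0.076     ]
 [0.55090518 0.09502848 0.076     ]] 0.0751444391939183 [0.55993868 0.13149857 0.076     ]
tool [0.0011399  0.0032694  0.15502844]
edges tool [[ 0.0061101  -0.01779938  0.15903626]
 [ 0.00608378  0.0204146   0.15901934]]
[105, 104, 104, 104, 104, 105, 101, 75, 58, 63, 68, 67, 69, 67, 68, 68, 68, 68, 68, 69, 69, 68, 69, 68, 68, 68, 69, 69, 68, 65, 65, 57, 41, 40, 58, 64, 63, 66, 67, 69, 69, 68, 69, 70, 70, 69, 69, 69, 69, 65, 62, 73, 97, 106, 106, 105, 106, 105, 106, 105, 104, 110, 131, 144, 148]
```

```bash
python3 -m pendant '[{"dx":0.001,"dy":0.0008,"dz":0.035,"rx":0,"ry":0,"rz":0,"hand":0.085},{"dx":0,"dy":0,"dz":0.035,"rx":0,"ry":0,"rz":0,"hand":0.085},{"dx":0,"dy":0,"dz":0.035,"rx":0,"ry":0,"rz":0,"hand":0.085},{"dx":0,"dy":0,"dz":0.035,"rx":0,"ry":0,"rz":0,"hand":0.085},{"dx":0,"dy":0,"dz":0.025,"rx":0,"ry":0,"rz":0,"hand":0.085},{"dx":0,"dy":0,"dz":0.015,"rx":0,"ry":0,"rz":0,"hand":0.085},{"dx":0,"dy":0,"dz":0.015,"rx":0,"ry":0,"rz":0,"hand":0.085},{"dx":0,"dy":0,"dz":0,"rx":0,"ry":0,"rz":0,"hand":0.085}]'
python3 -m pendant '[{"dx":0,"dy":0,"dz":0,"rx":0,"ry":0,"rz":0,"hand":0.05},{"dx":0,"dy":0,"dz":0,"rx":0,"ry":0,"rz":0,"hand":0.03},{"dx":0,"dy":0,"dz":0,"rx":0,"ry":0,"rz":0,"hand":0.03},{"dx":0,"dy":0,"dz":0,"rx":0,"ry":0,"rz":0,"hand":0.03},{"dx":0,"dy":0,"dz":0,"rx":0,"ry":0,"rz":0,"hand":0.03},{"dx":0,"dy":0,"dz":0,"rx":0,"ry":0,"rz":0,"hand":0.03},{"dx":0,"dy":0,"dz":0,"rx":0,"ry":0,"rz":0,"hand":0.03},{"dx":0,"dy":0,"dz":0,"rx":0,"ry":0,"rz":0,"hand":0.03}]' 60
```

```text
clock: 3.42
position: [0.5553, 0.1316, 0.0331]
ee_rot: [-0.002, 0.788, 0.616, -0.003]
contact_force: [-0.6, -0.7, -0.7]
width: 0.0851
gripper_force: 0.0
clock: 4.08
position: [0.5585, 0.1322, 0.0378]
ee_rot: [0.001, 0.787, 0.617, 0.001]
contact_force: [-0.8, 0.4, 6.1]
width: 0.0392
gripper_force: 62.8
```

The grip holds at 39 mm. Next I lift, carry the case to open bench and tilt it 45°.

```bash
python3 -m pendant '[{"dx":0,"dy":0,"dz":-0.01,"rx":0,"ry":0,"rz":0,"hand":0.03},{"dx":0,"dy":0,"dz":-0.02,"rx":0,"ry":0,"rz":0,"hand":0.03},{"dx":0,"dy":0,"dz":-0.03,"rx":0,"ry":0,"rz":0,"hand":0.03},{"dx":0,"dy":0,"dz":-0.03,"rx":0,"ry":0,"rz":0,"hand":0.03},{"dx":0,"dy":0,"dz":-0.03,"rx":0,"ry":0,"rz":0,"hand":0.03},{"dx":0,"dy":0,"dz":-0.025,"rx":0,"ry":0,"rz":0,"hand":0.03},{"dx":0,"dy":0,"dz":-0.015,"rx":0,"ry":0,"rz":0,"hand":0.03},{"dx":0,"dy":0,"dz":0,"rx":0,"ry":0,"rz":0,"hand":0.03}]'
python3 -m pendant '[{"dx":-0.02,"dy":-0.004,"dz":0,"rx":0,"ry":0,"rz":0,"hand":0.03},{"dx":-0.03,"dy":-0.006,"dz":0,"rx":0,"ry":0,"rz":0,"hand":0.03},{"dx":-0.035,"dy":-0.008,"dz":0,"rx":0,"ry":0,"rz":0,"hand":0.03},{"dx":-0.035,"dy":-0.008,"dz":0,"rx":0,"ry":0,"rz":0,"hand":0.03},{"dx":-0.035,"dy":-0.007,"dz":0,"rx":0,"ry":0,"rz":0,"hand":0.03},{"dx":-0.02,"dy":-0.004,"dz":0,"rx":0,"ry":0,"rz":0,"hand":0.03},{"dx":0,"dy":0,"dz":0,"rx":0,"ry":0,"rz":0,"hand":0.03}]'
python3 -m pendant '[{"dx":0,"dy":0,"dz":0,"rx":-3,"ry":0,"rz":0,"hand":0.03},{"dx":0,"dy":0,"dz":0,"rx":-5,"ry":0,"rz":0,"hand":0.03},{"dx":0,"dy":0,"dz":0,"rx":-6,"ry":0,"rz":0,"hand":0.03},{"dx":0,"dy":0,"dz":0,"rx":-6,"ry":0,"rz":0,"hand":0.03},{"dx":0,"dy":0,"dz":0,"rx":-6,"ry":0,"rz":0,"hand":0.03},{"dx":0,"dy":0,"dz":0,"rx":-6,"ry":0,"rz":0,"hand":0.03},{"dx":0,"dy":0,"dz":0,"rx":-5,"ry":0,"rz":0,"hand":0.03},{"dx":0,"dy":0,"dz":0,"rx":-5,"ry":0,"rz":0,"hand":0.03},{"dx":0,"dy":0,"dz":0,"rx":-3,"ry":0,"rz":0,"hand":0.03},{"dx":0,"dy":0,"dz":0,"rx":0,"ry":0,"rz":0,"hand":0.03},{"dx":0,"dy":0,"dz":0,"rx":0,"ry":0,"rz":0,"hand":0.03}]'
python3 - <<'E'
from h import *
s=state()
for n in("scene","top"):
    d=manip.get_image(n);cv2.imwrite(f"pics/{n}1.png",d["frame"][:,:,::-1])
a=cv2.imread("pics/scene1.png");b=cv2.imread("pics/top1.png")
cv2.imwrite("pics/both1.png",np.hstack([cv2.resize(a[130:330,200:600],(800,400))[:, :400] if 0 else a[60:360,220:570],b[80:380,160:500]]))
E
```

```text
clock: 4.75
position: [0.5598, 0.1322, 0.2005]
ee_rot: [0.002, 0.787, 0.617, 0.003]
contact_force: [1.0, 0.3, -2.0]
width: 0.0392
gripper_force: 62.0
clock: 5.33
position: [0.4766, -0.0322, 0.1949]
ee_rot: [-0.001, 0.788, 0.615, -0.002]
contact_force: [-0.6, 0.1, -3.9]
width: 0.0393
gripper_force: 61.9
clock: 6.25
position: [0.4783, -0.0294, 0.1945]
ee_rot: [0.298, 0.729, 0.571, 0.232]
contact_force: [0.5, 0.6, -2.4]
width: 0.0393
gripper_force: 61.9
t6.25 pos [ 0.4783 -0.0294  0.1945] x [ 0.24   0.971 -0.003] y [ 0.695 -0.17   0.699] z [ 0.678 -0.169 -0.715] w0.0393 F [ 0.5  0.6 -2.4] q [-0.16 -0.11  2.35 -0.41  0.15  0.46]
```

View pics/both1.png

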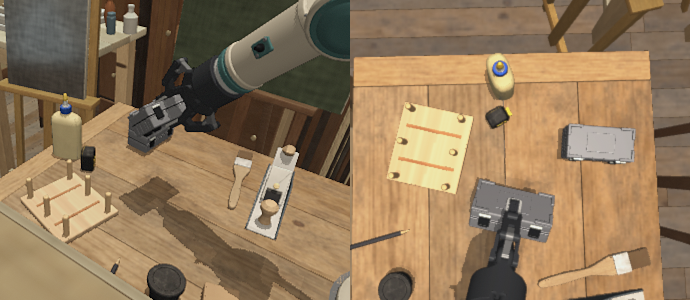

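The crops show the case held tilted with base and feet toward the robot, the slot empty and nothing else disturbed. Joint 5 is at 0.15, near its limit, so I'll set the case down farther out.

```bash
python3 -m pendant '[{"dx":0.004,"dy":0.018,"dz":0.018,"rx":0,"ry":0,"rz":0,"hand":0.03},{"dx":0.004,"dy":0.018,"dz":0.018,"rx":0,"ry":0,"rz":0,"hand":0.03},{"dx":0.004,"dy":0.018,"dz":0.018,"rx":0,"ry":0,"rz":0,"hand":0.03},{"dx":0,"dy":0,"dz":0,"rx":0,"ry":0,"rz":0,"hand":0.03}]' >/dev/null
python3 -c "
from h import *
state()"
python3 -m pendant '[{"dx":0,"dy":-0.018,"dz":0.018,"rx":0,"ry":0,"rz":0,"hand":0.03},{"dx":0,"dy":-0.018,"dz":0.018,"rx":0,"ry":0,"rz":0,"hand":0.03},{"dx":0,"dy":-0.018,"dz":0.018,"rx":0,"ry":0,"rz":0,"hand":0.03},{"dx":0,"dy":0,"dz":0,"rx":0,"ry":0,"rz":0,"hand":0.03}]' >/dev/null
python3 -c "
from h import *
state()"
```

```text
t6.68 pos [ 0.5644 -0.0373  0.1991] x [0.24  0.971 0.   ] y [ 0.686 -0.17   0.707] z [ 0.687 -0.17  -0.707] w0.0394 F [ 1.2  0.6 -2.1] q [-0.14  0.02  2.22 -0.54  0.13  0.61]
t7.02 pos [ 0.5576 -0.0375  0.1682] x [ 0.252  0.968 -0.015] y [ 0.701 -0.172  0.692] z [ 0.667 -0.185 -0.722] w0.0390 F [ 0.2  1.1 -3.4] q [-0.13  0.07  2.26 -1.08  0.11  1.16]
```

The in-plane tilt runs joint 5 into its limit. I'll un-tilt, yaw the case about 50° left so joint 4 goes positive and joint 5 has room, then tilt again.

```bash
python3 -m pendant '[{"dx":0,"dy":0.012,"dz":-0.012,"rx":3,"ry":0,"rz":0,"hand":0.03},{"dx":0,"dy":0,"dz":0,"rx":6,"ry":0,"rz":0,"hand":0.03},{"dx":0,"dy":0,"dz":0,"rx":7,"ry":0,"rz":0,"hand":0.03},{"dx":0,"dy":0,"dz":0,"rx":7,"ry":0,"rz":0,"hand":0.03},{"dx":0,"dy":0,"dz":0,"rx":7,"ry":0,"rz":0,"hand":0.03},{"dx":0,"dy":0,"dz":0,"rx":7,"ry":0,"rz":0,"hand":0.03},{"dx":0,"dy":0,"dz":0,"rx":5,"ry":0,"rz":0,"hand":0.03},{"dx":0,"dy":0,"dz":0,"rx":2,"ry":0,"rz":0,"hand":0.03},{"dx":0,"dy":0,"dz":0,"rx":0,"ry":0,"rz":0,"hand":0.03}]' >/dev/null
python3 -c "
from h import *
state()"
python3 -m pendant '[{"dx":0,"dy":0,"dz":0,"rx":0,"ry":0,"rz":-4,"hand":0.03},{"dx":0,"dy":0,"dz":0,"rx":0,"ry":0,"rz":-7,"hand":0.03},{"dx":0,"dy":0,"dz":0,"rx":0,"ry":0,"rz":-7,"hand":0.03},{"dx":0,"dy":0,"dz":0,"rx":0,"ry":0,"rz":-7,"hand":0.03},{"dx":0,"dy":0,"dz":0,"rx":0,"ry":0,"rz":-7,"hand":0.03},{"dx":0,"dy":0,"dz":0,"rx":0,"ry":0,"rz":-7,"hand":0.03},{"dx":0,"dy":0,"dz":0,"rx":0,"ry":0,"rz":-7,"hand":0.03},{"dx":0,"dy":0,"dz":0,"rx":0,"ry":0,"rz":-4,"hand":0.03},{"dx":0,"dy":0,"dz":0,"rx":0,"ry":0,"rz":0,"hand":0.03}]' >/dev/null
python3 -c "
from h import *
s=state();M=Q(s['ee_rot']).as_matrix()
print('to target, tool',(np.array([.49,-.04,.20])-s['position'])@M)"
```

```text
t7.77 pos [ 0.5633 -0.0604  0.1794] x [ 0.295  0.954 -0.051] y [ 0.931 -0.275  0.24 ] z [ 0.215 -0.118 -0.969] w0.0392 F [-0.4  0.6 -2.7] q [-0.18  0.19  1.79 -0.1   0.93  0.16]
t8.52 pos [ 0.5584 -0.0596  0.1776] x [-0.525  0.823 -0.216] y [0.824 0.555 0.111] z [ 0.211 -0.119 -0.97 ] w0.0393 F [ 0.1 -0.1 -2.6] q [-0.18  0.18  1.8  -0.1   0.93 -0.71]
to target, tool [ 0.0472893  -0.04303458 -0.03853967]
```

```bash
cat >> h.py <<'E'
def togo(az,tilt,pos=None,n=8):
    "rotvec (deg, tool axes) to pose: tool y at azimuth az, fingers tilted fwd by tilt; shift in present tool axes"
    s=state();M=Q(s["ee_rot"]).as_matrix();a,t=np.radians([az,tilt])
    f=np.array([np.cos(a),np.sin(a),0]);u=np.array([0,0,1.])
    y=f*np.cos(t)+u*np.sin(t);z=f*np.sin(t)-u*np.cos(t);T=np.c_[np.cross(y,z),y,z]
    rv=np.degrees(R.from_matrix(M.T@T).as_rotvec());print("rotvec",rv.round(1),"per row",(rv/n).round(2))
    if pos is not None: print("shift now axes",((np.array(pos)-s["position"])@M).round(4),"target axes",((np.array(pos)-s["position"])@T).round(4))
E
python3 -c "
from h import *
togo(37,45,[.49,-.04,.2])"
```

```text
t8.52 pos [ 0.5584 -0.0596  0.1776] x [-0.525  0.823 -0.216] y [0.824 0.555 0.111] z [ 0.211 -0.119 -0.97 ] w0.0393 F [ 0.1 -0.1 -2.6] q [-0.18  0.18  1.8  -0.1   0.93 -0.71]
rotvec [-38.8  13.4   1.4] per row [-4.85  1.67  0.18]
shift now axes [ 0.0473 -0.043  -0.0385] target axes [ 0.0569 -0.0144 -0.0461]
```

```bash
python3 -m pendant '[{"dx":0.015,"dy":-0.014,"dz":-0.012,"rx":0,"ry":0,"rz":0,"hand":0.03},{"dx":0.016,"dy":-0.014,"dz":-0.013,"rx":0,"ry":0,"rz":0,"hand":0.03},{"dx":0.016,"dy":-0.015,"dz":-0.013,"rx":0,"ry":0,"rz":0,"hand":0.03},{"dx":0,"dy":0,"dz":0,"rx":-4.85,"ry":1.67,"rz":0.18,"hand":0.03},{"dx":0,"dy":0,"dz":0,"rx":-4.85,"ry":1.67,"rz":0.18,"hand":0.03},{"dx":0,"dy":0,"dz":0,"rx":-4.85,"ry":1.67,"rz":0.18,"hand":0.03},{"dx":0,"dy":0,"dz":0,"rx":-4.85,"ry":1.67,"rz":0.18,"hand":0.03},{"dx":0,"dy":0,"dz":0,"rx":-4.85,"ry":1.67,"rz":0.18,"hand":0.03},{"dx":0,"dy":0,"dz":0,"rx":-4.85,"ry":1.67,"rz":0.18,"hand":0.03},{"dx":0,"dy":0,"dz":0,"rx":-4.85,"ry":1.67,"rz":0.18,"hand":0.03},{"dx":0,"dy":0,"dz":0,"rx":-4.85,"ry":1.67,"rz":0.18,"hand":0.03},{"dx":0,"dy":0,"dz":0,"rx":0,"ry":0,"rz":0,"hand":0.03}]' >/dev/null
python3 -c "
from h import *
togo(37,45,[.49,-.04,.1])"
```

```text
t9.52 pos [ 0.49   -0.0443  0.1977] x [-0.593  0.805 -0.   ] y [0.572 0.421 0.704] z [ 0.567  0.417 -0.71 ] w0.0395 F [-0.3 -1.  -4.9] q [-0.81  0.07  2.17  0.95  1.03 -2.01]
rotvec [-0.2  0.5 -0.4] per row [-0.03  0.06 -0.06]
shift now axes [ 0.0035 -0.067   0.0712] target axes [ 0.0034 -0.0672  0.0709]
```

The pose is reached with joint margins to spare. Now descending to just above the bench.

```bash
python3 -m pendant '[{"dx":0,"dy":-0.018,"dz":0.018,"rx":0,"ry":0,"rz":0,"hand":0.03},{"dx":0,"dy":-0.02,"dz":0.02,"rx":0,"ry":0,"rz":0,"hand":0.03},{"dx":0,"dy":-0.02,"dz":0.02,"rx":0,"ry":0,"rz":0,"hand":0.03},{"dx":0,"dy":-0.02,"dz":0.02,"rx":0,"ry":0,"rz":0,"hand":0.03},{"dx":0,"dy":-0.018,"dz":0.018,"rx":0,"ry":0,"rz":0,"hand":0.03},{"dx":0,"dy":-0.008,"dz":0.008,"rx":0,"ry":0,"rz":0,"hand":0.03},{"dx":0,"dy":0,"dz":0,"rx":0,"ry":0,"rz":0,"hand":0.03},{"dx":0,"dy":0,"dz":0,"rx":0,"ry":0,"rz":0,"hand":0.03}]' >/dev/null
python3 -c "
from h import *
togo(37,45,[.49,-.04,.033])"
```

```text
t10.18 pos [ 0.4909 -0.0422  0.0523] x [-0.599  0.801 -0.003] y [0.569 0.427 0.703] z [ 0.564  0.419 -0.711] w0.0395 F [ 1.2 -0.2 -2.5] q [-0.8   0.37  2.37  1.3   0.81 -2.58]
rotvec [-0.3  0.3 -0.1] per row [-0.04  0.03 -0.01]
shift now axes [ 0.0023 -0.0131  0.0141] target axes [ 0.0023 -0.0132  0.0141]
```

Joint 6 is close to its limit, so I'll turn the case back by about 15° of yaw first.

```bash
python3 -m pendant '[{"dx":0,"dy":0,"dz":0,"rx":0,"ry":-3.5,"rz":3.5,"hand":0.03},{"dx":0,"dy":0,"dz":0,"rx":0,"ry":-3.5,"rz":3.5,"hand":0.03},{"dx":0,"dy":0,"dz":0,"rx":0,"ry":-3.5,"rz":3.5,"hand":0.03},{"dx":0,"dy":0,"dz":0,"rx":0,"ry":0,"rz":0,"hand":0.03}]' >/dev/null
python3 -c "
from h import *
togo(22,45,[.49,-.04,.033])"
```

```text
t10.52 pos [ 0.4891 -0.0398  0.054 ] x [-0.373  0.928 -0.003] y [0.658 0.266 0.704] z [ 0.654  0.26  -0.71 ] w0.0391 F [ 0.   1.4 -3.1] q [-0.74  0.33  2.5   1.69  0.69 -2.7 ]
rotvec [-0.2  0.2  0. ] per row [-0.03  0.03  0.  ]
shift now axes [-0.0005 -0.0143  0.0155] target axes [-0.0005 -0.0143  0.0154]
```

That made it worse, so I'll go the other way.

```bash
python3 -m pendant '[{"dx":0,"dy":0.004,"dz":-0.004,"rx":0,"ry":3,"rz":-3,"hand":0.03},{"dx":0,"dy":0,"dz":0,"rx":0,"ry":4,"rz":-4,"hand":0.03},{"dx":0,"dy":0,"dz":0,"rx":0,"ry":4.5,"rz":-4.5,"hand":0.03},{"dx":0,"dy":0,"dz":0,"rx":0,"ry":4.5,"rz":-4.5,"hand":0.03},{"dx":0,"dy":0,"dz":0,"rx":0,"ry":4.5,"rz":-4.5,"hand":0.03},{"dx":0,"dy":0,"dz":0,"rx":0,"ry":4.5,"rz":-4.5,"hand":0.03},{"dx":0,"dy":0,"dz":0,"rx":0,"ry":3,"rz":-3,"hand":0.03},{"dx":0,"dy":0,"dz":0,"rx":0,"ry":0,"rz":0,"hand":0.03},{"dx":0,"dy":0,"dz":0,"rx":0,"ry":0,"rz":0,"hand":0.03}]' >/dev/null
python3 -c "
from h import *
togo(60,45,[.49,-.04,.033])"
```

```text
t11.27 pos [ 0.4912 -0.0435  0.0588] x [-0.879  0.476 -0.002] y [0.338 0.627 0.702] z [ 0.336  0.616 -0.713] w0.0393 F [-0.3  1.3 -3.3] q [-0.78  0.45  2.12  0.88  1.06 -2.5 ]
rotvec [-0.4 -1.   1.2] per row [-0.05 -0.12  0.15]
shift now axes [ 0.0028 -0.0163  0.0202] target axes [ 0.0028 -0.0165  0.02  ]
```

```bash
python3 -m pendant '[{"dx":0,"dy":-0.0045,"dz":0.0045,"rx":0,"ry":0,"rz":0,"hand":0.03},{"dx":0,"dy":-0.0045,"dz":0.0045,"rx":0,"ry":0,"rz":0,"hand":0.03},{"dx":0,"dy":-0.0045,"dz":0.0045,"rx":0,"ry":0,"rz":0,"hand":0.03},{"dx":0,"dy":0,"dz":0,"rx":0,"ry":0,"rz":0,"hand":0.03},{"dx":0,"dy":0,"dz":0,"rx":0,"ry":0,"rz":0,"hand":0.03}]' >/dev/null
python3 -c "
from h import *
state()"
python3 -m pendant '[{"dx":0,"dy":-0.0015,"dz":0.0015,"rx":0,"ry":0,"rz":0,"hand":0.03},{"dx":0,"dy":-0.0015,"dz":0.0015,"rx":0,"ry":0,"rz":0,"hand":0.03},{"dx":0,"dy":0,"dz":0,"rx":0,"ry":0,"rz":0,"hand":0.03}]'
```

```text
t11.68 pos [ 0.4897 -0.0417  0.0389] x [-0.879  0.477  0.002] y [0.34  0.623 0.704] z [ 0.334  0.619 -0.71 ] w0.0387 F [-0.   0.9 -2.4] q [-0.78  0.49  2.14  0.91  1.02 -2.55]
clock: 11.93
position: [0.4903, -0.0423, 0.0348]
ee_rot: [0.093, 0.228, 0.896, 0.369]
contact_force: [-1.1, -0.2, -2.6]
width: 0.0395
gripper_force: 62.2
```

```bash
python3 -m pendant '[{"dx":0,"dy":-0.001,"dz":0.001,"rx":0,"ry":0,"rz":0,"hand":0.03},{"dx":0,"dy":-0.001,"dz":0.001,"rx":0,"ry":0,"rz":0,"hand":0.03},{"dx":0,"dy":0,"dz":0,"rx":0,"ry":0,"rz":0,"hand":0.03}]'
```

```text
clock: 12.18
position: [0.4905, -0.0424, 0.0324]
ee_rot: [0.094, 0.228, 0.896, 0.369]
contact_force: [-0.6, -0.1, -1.9]
width: 0.0389
gripper_force: 62.5
```

```bash
python3 -m pendant '[{"dx":0,"dy":-0.001,"dz":0.001,"rx":0,"ry":0,"rz":0,"hand":0.03},{"dx":0,"dy":0,"dz":0,"rx":0,"ry":0,"rz":0,"hand":0.03},{"dx":0,"dy":0,"dz":0,"rx":0,"ry":0,"rz":0,"hand":0.03}]'
```

```text
clock: 12.43
position: [0.4906, -0.0423, 0.0322]
ee_rot: [0.094, 0.227, 0.896, 0.369]
contact_force: [-4.8, -4.0, 7.6]
width: 0.039
gripper_force: 63.8
```

Contact: Fz is 7.6 N. I'll open slightly and withdraw along the tool axis.

```bash
python3 -m pendant '[{"dx":0,"dy":0,"dz":0,"rx":0,"ry":0,"rz":0,"hand":0.045},{"dx":0,"dy":0,"dz":0,"rx":0,"ry":0,"rz":0,"hand":0.05},{"dx":0,"dy":0,"dz":0,"rx":0,"ry":0,"rz":0,"hand":0.055},{"dx":0,"dy":0,"dz":0,"rx":0,"ry":0,"rz":0,"hand":0.055},{"dx":0,"dy":0,"dz":0,"rx":0,"ry":0,"rz":0,"hand":0.055},{"dx":0,"dy":0,"dz":-0.012,"rx":0,"ry":0,"rz":0,"hand":0.055},{"dx":0,"dy":0,"dz":-0.025,"rx":0,"ry":0,"rz":0,"hand":0.055},{"dx":0,"dy":0,"dz":-0.035,"rx":0,"ry":0,"rz":0,"hand":0.055},{"dx":0,"dy":0,"dz":-0.035,"rx":0,"ry":0,"rz":0,"hand":0.055},{"dx":0,"dy":0,"dz":-0.035,"rx":0,"ry":0,"rz":0,"hand":0.055},{"dx":0,"dy":0,"dz":-0.035,"rx":0,"ry":0,"rz":0,"hand":0.07},{"dx":0,"dy":0,"dz":0,"rx":0,"ry":0,"rz":0,"hand":0.085}]'
python3 - <<'E'
from h import *
state()
d=manip.get_image("scene");a=d["frame"][:,:,::-1];b=manip.get_image("top")["frame"][:,:,::-1]
cv2.imwrite("pics/both2.png",np.hstack([a[60:360,220:570],b[80:380,160:500]]));cv2.imwrite("pics/top2.png",b)
E
```

```text
clock: 13.43
position: [0.4316, -0.1575, 0.1602]
ee_rot: [0.097, 0.228, 0.897, 0.365]
contact_force: [0.5, -0.4, -0.5]
width: 0.0771
gripper_force: 0.0
t13.43 pos [ 0.4316 -0.1575  0.1602] x [-0.877  0.48  -0.008] y [0.338 0.63  0.7  ] z [ 0.341  0.611 -0.714] w0.0771 F [ 0.5 -0.4 -0.5] q [-1.03  0.32  1.94  0.66  1.39 -2.41]
```

View pics/both2.png

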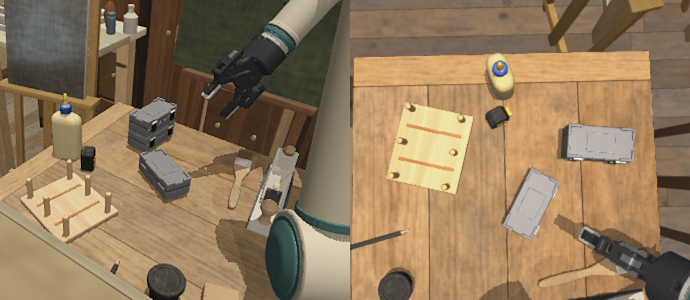

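The case lies flat with its lid up, centred near full-image pixel (341,283). The column, bottle and tape are unmoved. I'll measure the case pose for the regrasp.

```bash
python3 - <<'E'
from h import *
d=dict(fx=459.8072774574295,fy=459.8072774574295,cx=319.39139463365706,cy=202.6586702310579,position=np.array([0.5387195,-0.0187856,0.90914901]),attitude=np.array([-0.69683041,-0.03206196,0.04092952,0.71534899]))
a=cv2.imread("pics/top2.png");hsv=cv2.cvtColor(a,cv2.COLOR_BGR2HSV)
m=((hsv[...,1]<60)&(hsv[...,2]>70)&(hsv[...,2]<190)).astype(np.uint8)
mm=np.zeros_like(m);mm[240:325,305:378]=m[240:325,305:378]
k=max(cv2.findContours(mm,cv2.RETR_EXTERNAL,cv2.CHAIN_APPROX_NONE)[0],key=cv2.contourArea)
b=cv2.minAreaRect(k);p=cv2.boxPoints(b);W=ray(d,p,np.full(4,.048));print(b,W.round(4).tolist())
print("c",W.mean(0),"sides",np.linalg.norm(W[1]-W[0]),np.linalg.norm(W[2]-W[1]))
for i in(0,1):
    e=W[i+1]-W[i];print(np.degrees(np.arctan2(e[1],e[0])))
togo(61.5,0,[*W.mean(0)[:2],.2],8)
E
```

```text
((340.2000732421875, 283.60003662109375), (33.09380340576172, 65.29318237304688), 26.56505012512207) [[0.4382, -0.0099, 0.048], [0.5437, -0.067, 0.048], [0.5148, -0.1212, 0.048], [0.41, -0.0635, 0.048]]
c [ 0.47670945 -0.06541373  0.048     ] sides 0.11993688123841857 0.06142561037759415
-28.429742108290952
-118.03160880356256
t13.53 pos [ 0.4308 -0.153   0.1575] x [-0.878  0.478 -0.002] y [0.339 0.626 0.702] z [ 0.337  0.616 -0.712] w0.0848 F [-0.5 -0.7  0.5] q [-1.03  0.32  1.95  0.67  1.38 -2.41]
rotvec [44.6  0.1 -0. ] per row [ 5.58  0.02 -0.  ]
shift now axes [0.0015 0.1003 0.0392] target axes [ 0.0015  0.0989 -0.0425]
```

```bash
python3 -m pendant '[{"dx":0,"dy":0.015,"dz":-0.015,"rx":3,"ry":0,"rz":0,"hand":0.085},{"dx":0,"dy":0,"dz":0,"rx":6,"ry":0,"rz":0,"hand":0.085},{"dx":0,"dy":0,"dz":0,"rx":7,"ry":0,"rz":0,"hand":0.085},{"dx":0,"dy":0,"dz":0,"rx":7,"ry":0,"rz":0,"hand":0.085},{"dx":0,"dy":0,"dz":0,"rx":7,"ry":0,"rz":0,"hand":0.085},{"dx":0,"dy":0,"dz":0,"rx":7,"ry":0,"rz":0,"hand":0.085},{"dx":0,"dy":0,"dz":0,"rx":5,"ry":0,"rz":0,"hand":0.085},{"dx":0,"dy":0,"dz":0,"rx":2.6,"ry":0,"rz":0,"hand":0.085},{"dx":0,"dy":0.033,"dz":-0.007,"rx":0,"ry":0,"rz":0,"hand":0.085},{"dx":0.0015,"dy":0.033,"dz":-0.007,"rx":0,"ry":0,"rz":0,"hand":0.085},{"dx":0,"dy":0.033,"dz":-0.007,"rx":0,"ry":0,"rz":0,"hand":0.085},{"dx":0,"dy":0,"dz":0,"rx":0,"ry":0,"rz":0,"hand":0.085}]' >/dev/null
python3 -c "
from h import *
togo(61.7,0,[.4767,-.0654,.2],3)"
```

```text
t14.53 pos [ 0.4785 -0.0583  0.1987] x [-0.882  0.472  0.001] y [0.472 0.882 0.006] z [ 0.001  0.006 -1.   ] w0.0851 F [-0.4 -0.7 -0.7] q [-0.27  0.16  1.75  0.01  1.24 -1.35]
rotvec [ 0.3 -0.1  0.2] per row [ 0.11 -0.03  0.05]
shift now axes [-0.0018 -0.0071 -0.0013] target axes [-0.0018 -0.0071 -0.0013]
```

```bash
python3 -m pendant '[{"dx":-0.0018,"dy":-0.007,"dz":0,"rx":0,"ry":0,"rz":0,"hand":0.085},{"dx":0,"dy":0,"dz":0,"rx":0,"ry":0,"rz":0,"hand":0.085}]' >/dev/null; python3 - <<'E'
from h import *
s=state();d=manip.get_image("wrist");a=d["frame"][:,:,::-1].copy();cv2.imwrite("pics/w3.png",a)
import pickle;pickle.dump((s,d),open("pics/w3.pkl","wb"))
hsv=cv2.cvtColor(a,cv2.COLOR_BGR2HSV);m=((hsv[...,1]<60)&(hsv[...,2]>60)&(hsv[...,2]<200)).astype(np.uint8)
m[260:]=0
k=max(cv2.findContours(m,cv2.RETR_EXTERNAL,cv2.CHAIN_APPROX_NONE)[0],key=cv2.contourArea)
b=cv2.minAreaRect(k);p=cv2.boxPoints(b);print(b)
W=ray(d,p,np.full(4,.048),s);print(W.mean(0),np.linalg.norm(W[1]-W[0]),np.linalg.norm(W[2]-W[1]))
M=Q(s["ee_rot"]).as_matrix();print(((W-s["position"])@M).round(4))
cv2.drawContours(a,[k],-1,(0,0,255),1);cv2.imwrite("pics/w3c.png",a)
E
```

```text
t14.70 pos [ 0.4735 -0.0712  0.1976] x [-0.88   0.475  0.003] y [ 0.475  0.88  -0.001] z [-0.003  0.001 -1.   ] w0.0852 F [ 0.4 -0.9  0.1] q [-0.29  0.16  1.75  0.    1.24 -1.37]
((329.0, 179.0), (136.0, 74.0), 90.0)
[ 0.47537228 -0.06818058  0.048     ] 0.060569698953447576 0.12156280397031552
[[ 0.0601 -0.0268  0.1499]
 [ 0.06    0.0337  0.1498]
 [-0.0615  0.0379  0.1494]
 [-0.0614 -0.0302  0.1495]]
```

View pics/w3c.png

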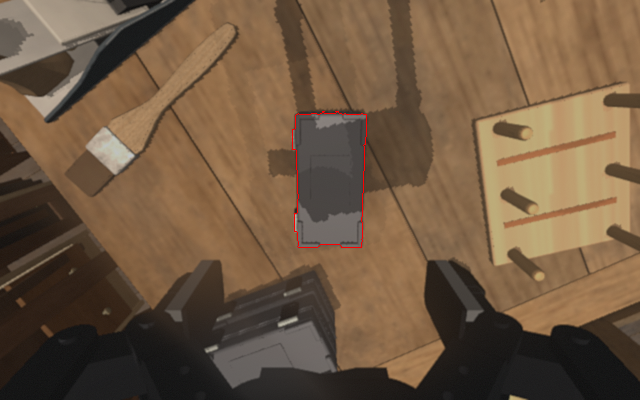

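The wrist view shows the lid outlined from (299,114) to (365,247), 121x61 mm, with the latches on the tool -y side. It is centred about 3 mm toward tool +y. Descending and gripping across the width.

```bash
python3 -m pendant '[{"dx":-0.0006,"dy":0.003,"dz":0.035,"rx":0,"ry":0,"rz":0,"hand":0.085},{"dx":0,"dy":0,"dz":0.035,"rx":0,"ry":0,"rz":0,"hand":0.085},{"dx":0,"dy":0,"dz":0.035,"rx":0,"ry":0,"rz":0,"hand":0.085},{"dx":0,"dy":0,"dz":0.03,"rx":0,"ry":0,"rz":0,"hand":0.085},{"dx":0,"dy":0,"dz":0.025,"rx":0,"ry":0,"rz":0,"hand":0.085},{"dx":0,"dy":0,"dz":0.015,"rx":0,"ry":0,"rz":0,"hand":0.085},{"dx":0,"dy":0,"dz":0.01,"rx":0,"ry":0,"rz":0,"hand":0.085},{"dx":0,"dy":0,"dz":0,"rx":0,"ry":0,"rz":0,"hand":0.085},{"dx":0,"dy":0,"dz":0,"rx":0,"ry":0,"rz":0,"hand":0.085}]'
python3 -m pendant '[{"dx":0,"dy":0,"dz":0,"rx":0,"ry":0,"rz":0,"hand":0.07},{"dx":0,"dy":0,"dz":0,"rx":0,"ry":0,"rz":0,"hand":0.055},{"dx":0,"dy":0,"dz":0,"rx":0,"ry":0,"rz":0,"hand":0.05},{"dx":0,"dy":0,"dz":0,"rx":0,"ry":0,"rz":0,"hand":0.05},{"dx":0,"dy":0,"dz":0,"rx":0,"ry":0,"rz":0,"hand":0.05},{"dx":0,"dy":0,"dz":0,"rx":0,"ry":0,"rz":0,"hand":0.05}]' 60
python3 -c "
from h import *
state()"
```

```text
clock: 15.5
position: [0.476, -0.0692, 0.0134]
ee_rot: [-0.001, 0.247, 0.969, 0.001]
contact_force: [-0.6, -0.1, 1.2]
width: 0.0852
gripper_force: 0.0
clock: 16.0
position: [0.4781, -0.0687, 0.0153]
ee_rot: [0.001, 0.246, 0.969, 0.001]
contact_force: [-0.4, -0.3, 8.0]
width: 0.0594
gripper_force: 64.9
t16.00 pos [ 0.4781 -0.0687  0.0153] x [-0.879  0.477 -0.002] y [0.477 0.879 0.002] z [ 0.003  0.001 -1.   ] w0.0594 F [-0.4 -0.3  8. ] q [-0.29  0.37  2.    0.    0.77 -1.36]
```

The grip is good at 59.4 mm. I'm lifting, turning by -67° to match the column's yaw, and hovering above it.

```bash
python3 -m pendant '[{"dx":0,"dy":0,"dz":-0.01,"rx":0,"ry":0,"rz":0,"hand":0.05},{"dx":0,"dy":0,"dz":-0.03,"rx":0,"ry":0,"rz":0,"hand":0.05},{"dx":0,"dy":0,"dz":-0.035,"rx":0,"ry":0,"rz":0,"hand":0.05},{"dx":0,"dy":0,"dz":-0.035,"rx":0,"ry":0,"rz":0,"hand":0.05},{"dx":0,"dy":0,"dz":-0.03,"rx":0,"ry":0,"rz":0,"hand":0.05},{"dx":0,"dy":0,"dz":-0.015,"rx":0,"ry":0,"rz":0,"hand":0.05},{"dx":0,"dy":0,"dz":0,"rx":0,"ry":0,"rz":0,"hand":0.05}]' >/dev/null
python3 -m pendant '[{"dx":0,"dy":0,"dz":0,"rx":0,"ry":0,"rz":4,"hand":0.05},{"dx":0,"dy":0,"dz":0,"rx":0,"ry":0,"rz":7,"hand":0.05},{"dx":0,"dy":0,"dz":0,"rx":0,"ry":0,"rz":7,"hand":0.05},{"dx":0,"dy":0,"dz":0,"rx":0,"ry":0,"rz":7,"hand":0.05},{"dx":0,"dy":0,"dz":0,"rx":0,"ry":0,"rz":7,"hand":0.05},{"dx":0,"dy":0,"dz":0,"rx":0,"ry":0,"rz":7,"hand":0.05},{"dx":0,"dy":0,"dz":0,"rx":0,"ry":0,"rz":7,"hand":0.05},{"dx":0,"dy":0,"dz":0,"rx":0,"ry":0,"rz":7,"hand":0.05},{"dx":0,"dy":0,"dz":0,"rx":0,"ry":0,"rz":7,"hand":0.05},{"dx":0,"dy":0,"dz":0,"rx":0,"ry":0,"rz":4,"hand":0.05},{"dx":0,"dy":0,"dz":0,"rx":0,"ry":0,"rz":3.1,"hand":0.05},{"dx":0,"dy":0,"dz":0,"rx":0,"ry":0,"rz":0,"hand":0.05}]' >/dev/null
python3 -c "
from h import *
togo(-5.6,0,[.582,-.1955,.17],3)"
```

```text
t17.58 pos [ 0.4757 -0.0682  0.1671] x [0.098 0.995 0.002] y [ 0.995 -0.098 -0.003] z [-0.003  0.003 -1.   ] w0.0588 F [ 0.   0.6 -3.4] q [-0.29  0.18  1.8   0.    1.16 -0.19]
rotvec [-0.2 -0.1 -0. ] per row [-0.06 -0.04 -0.01]
shift now axes [-0.1163  0.1182 -0.0035] target axes [-0.1163  0.1182 -0.0029]
```

```bash
python3 -m pendant '[{"dx":-0.0163,"dy":0.0182,"dz":0,"rx":0,"ry":0,"rz":0,"hand":0.05},{"dx":-0.025,"dy":0.025,"dz":0,"rx":0,"ry":0,"rz":0,"hand":0.05},{"dx":-0.025,"dy":0.025,"dz":0,"rx":0,"ry":0,"rz":0,"hand":0.05},{"dx":-0.025,"dy":0.025,"dz":0,"rx":0,"ry":0,"rz":0,"hand":0.05},{"dx":-0.02,"dy":0.02,"dz":0,"rx":0,"ry":0,"rz":0,"hand":0.05},{"dx":-0.005,"dy":0.005,"dz":0,"rx":0,"ry":0,"rz":0,"hand":0.05},{"dx":0,"dy":0,"dz":0,"rx":0,"ry":0,"rz":0,"hand":0.05},{"dx":0,"dy":0,"dz":0,"rx":0,"ry":0,"rz":0,"hand":0.05}]'
python3 - <<'E'
from h import *
togo(-5.6,0,[.582,-.1955,.17],3)
T=manip.get_image("top");S=manip.get_image("scene")
a=T["frame"][:,:,::-1];b=S["frame"][:,:,::-1]
cv2.imwrite("pics/top3.png",a);cv2.imwrite("pics/scene3.png",b)
h=np.hstack([cv2.resize(a[165:265,360:460],(400,400),interpolation=cv2.INTER_CUBIC),cv2.resize(b[120:220,330:430],(400,400),interpolation=cv2.INTER_CUBIC)])
cv2.imwrite("pics/both3.png",h)
E
```

```text
clock: 18.25
position: [0.5821, -0.1951, 0.1672]
ee_rot: [-0.003, 0.741, 0.672, 0.0]
contact_force: [0.1, 1.7, -3.7]
width: 0.0593
gripper_force: 66.4
t18.25 pos [ 0.5821 -0.1951  0.1672] x [0.097 0.995 0.004] y [ 0.995 -0.097 -0.003] z [-0.003  0.004 -1.   ] w0.0593 F [ 0.1  1.7 -3.7] q [-0.44  0.38  1.52  0.    1.25 -0.34]
rotvec [-0.2 -0.2  0. ] per row [-0.07 -0.07  0.01]
shift now axes [-0.0004 -0.0001 -0.0028] target axes [-0.0004 -0.0001 -0.0028]
```

View pics/both3.png

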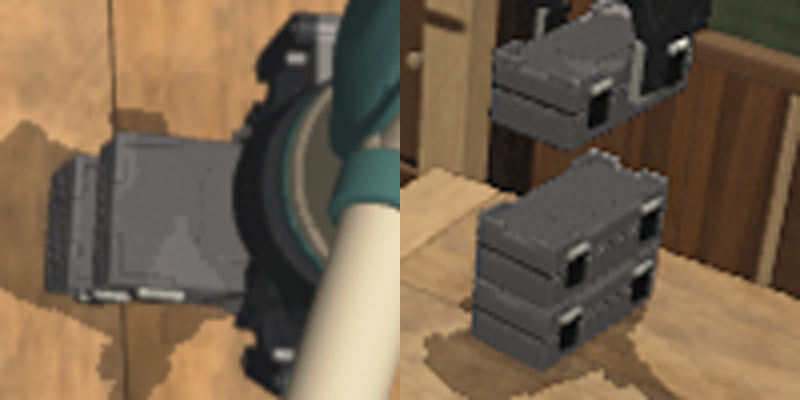

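In the crops the held case hovers over the column with its latches on the same side. Its left lid corners are at about (113,133) and (105,289) in the top crop. I'll compare both with the scene and top calibrations.

```bash
python3 - <<'E'
from h import *
c=np.array
d=dict(fx=459.8072774574295,fy=459.8072774574295,cx=319.39139463365706,cy=202.6586702310579,position=c([0.5387195,-0.0187856,0.90914901]),attitude=c([-0.69683041,-0.03206196,0.04092952,0.71534899]))
e=dict(fx=381.8403218696775,fy=381.8403218696775,cx=318.2280914206896,cy=206.81637638319955,position=c([0.19201174,0.54527459,0.55821435]),attitude=c([-0.28928221,-0.14337508,0.43780971,0.83909597]))
def pts(xy,az,z0,L):
    a=np.radians(az);L=c(L,float)
    return np.c_[xy[0]+L[:,0]*np.cos(a)-L[:,1]*np.sin(a),xy[1]+L[:,0]*np.sin(a)+L[:,1]*np.cos(a),z0+L[:,2]]
held,zh=(.5821,-.1955),.1555
col=(.5825,-.193)
lid=[(.03,.06,.05),(-.03,.06,.05),(-.03,-.06,.05)]
bot=[(.03,.06,.006),(-.03,.06,.006),(-.03,-.06,.006)]
tc=lambda p:((p-c([360,165]))*4).round(0).tolist()
sc=lambda p:((p-c([330,120]))*4+c([400,0])).round(0).tolist()
print("top held lid",tc(proj(d,pts(held,-5.6,zh,lid))))
for n,xy,z in(("held",held,zh),("ctop",col,.046),("clow",col,0)):
    print("scene",n,"lid",sc(proj(e,pts(xy,-5.6,z,lid))),"bot",sc(proj(e,pts(xy,-5.6,z,bot))))
W=ray(d,c([(113,133),(105,289)])/4+c([360,165]),c([.2055]*2));print("held corners",W,np.linalg.norm(W[0]-W[1]))
E
```

```text
top held lid [[122.0, 127.0], [114.0, 283.0], [426.0, 305.0]]
scene held lid [[489.0, 41.0], [575.0, 73.0], [697.0, 11.0]] bot [[484.0, 112.0], [567.0, 146.0], [687.0, 80.0]]
scene ctop lid [[474.0, 212.0], [554.0, 248.0], [670.0, 177.0]] bot [[470.0, 274.0], [548.0, 311.0], [661.0, 237.0]]
scene clow lid [[470.0, 276.0], [547.0, 314.0], [660.0, 240.0]] bot [[466.0, 335.0], [541.0, 373.0], [652.0, 297.0]]
held corners [[ 0.61563916 -0.13498875  0.2055    ]
 [ 0.55574421 -0.12938818  0.2055    ]] 0.06015622882985891
```

Both cameras put the held case about 2–3 mm short in x, with y good. I'll correct by +2 mm and descend to just above the lugs.

```bash
python3 -m pendant '[{"dx":-0.0005,"dy":0.002,"dz":0.01,"rx":0,"ry":0,"rz":0,"hand":0.05},{"dx":0,"dy":0,"dz":0.015,"rx":0,"ry":0,"rz":0,"hand":0.05},{"dx":0,"dy":0,"dz":0.015,"rx":0,"ry":0,"rz":0,"hand":0.05},{"dx":0,"dy":0,"dz":0.008,"rx":0,"ry":0,"rz":0,"hand":0.05},{"dx":0,"dy":0,"dz":0.003,"rx":0,"ry":0,"rz":0,"hand":0.05},{"dx":0,"dy":0,"dz":0,"rx":0,"ry":0,"rz":0,"hand":0.05},{"dx":0,"dy":0,"dz":0,"rx":0,"ry":0,"rz":0,"hand":0.05},{"dx":0,"dy":0,"dz":0,"rx":0,"ry":0,"rz":0,"hand":0.05}]'
python3 - <<'E'
from h import *
state()
b=manip.get_image("scene")["frame"][:,:,::-1];a=manip.get_image("top")["frame"][:,:,::-1]
cv2.imwrite("pics/both4.png",np.hstack([cv2.resize(a[175:255,360:440],(400,400),interpolation=cv2.INTER_CUBIC),cv2.resize(b[140:220,335:415],(400,400),interpolation=cv2.INTER_CUBIC)]))
E
```

```text
clock: 19.02
position: [0.5861, -0.1966, 0.1188]
ee_rot: [0.001, 0.741, 0.672, 0.001]
contact_force: [1.2, -0.1, -3.0]
width: 0.059
gripper_force: 66.4
t19.02 pos [ 0.5861 -0.1966  0.1188] x [0.097 0.995 0.001] y [ 0.995 -0.097  0.002] z [ 0.002  0.001 -1.   ] w0.0590 F [ 1.2 -0.1 -3. ] q [-0.44  0.42  1.58  0.    1.14 -0.34]
```

View pics/both4.png

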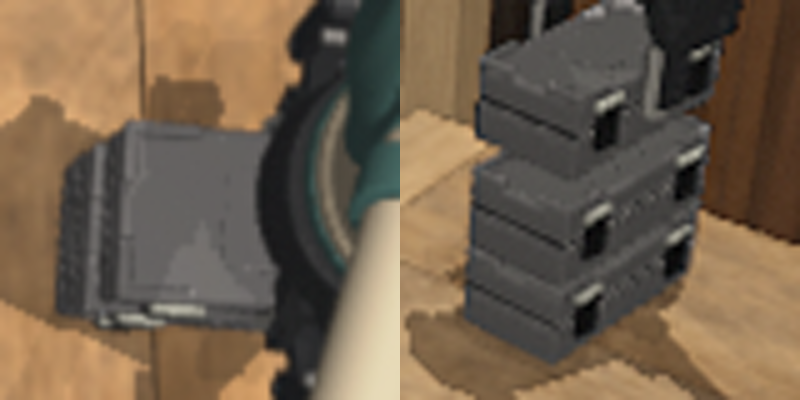

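Edges and latches in both crops line up (latch columns at 588, 597 and 608 fit the perspective trend), so alignment is within about 1 mm. Lowering in small steps while watching the force.

```bash
P='python3 -m pendant'; python3 -m pendant '[{"dx":0,"dy":0,"dz":0.002,"rx":0,"ry":0,"rz":0,"hand":0.05},{"dx":0,"dy":0,"dz":0.002,"rx":0,"ry":0,"rz":0,"hand":0.05},{"dx":0,"dy":0,"dz":0.002,"rx":0,"ry":0,"rz":0,"hand":0.05},{"dx":0,"dy":0,"dz":0,"rx":0,"ry":0,"rz":0,"hand":0.05},{"dx":0,"dy":0,"dz":0,"rx":0,"ry":0,"rz":0,"hand":0.05}]'
```

```text
clock: 19.53
position: [0.5853, -0.1964, 0.1116]
ee_rot: [-0.001, 0.741, 0.672, 0.001]
contact_force: [0.3, 0.3, -2.6]
width: 0.0594
gripper_force: 66.4
```

```bash
python3 -m pendant '[{"dx":0,"dy":0,"dz":0.0015,"rx":0,"ry":0,"rz":0,"hand":0.05},{"dx":0,"dy":0,"dz":0.0015,"rx":0,"ry":0,"rz":0,"hand":0.05},{"dx":0,"dy":0,"dz":0,"rx":0,"ry":0,"rz":0,"hand":0.05},{"dx":0,"dy":0,"dz":0,"rx":0,"ry":0,"rz":0,"hand":0.05}]'
```

```text
clock: 19.87
position: [0.5854, -0.1964, 0.1088]
ee_rot: [-0.001, 0.741, 0.672, 0.001]
contact_force: [-1.2, 0.2, -2.3]
width: 0.0591
gripper_force: 66.4
```

```bash
python3 -m pendant '[{"dx":0,"dy":0,"dz":0.001,"rx":0,"ry":0,"rz":0,"hand":0.05},{"dx":0,"dy":0,"dz":0.001,"rx":0,"ry":0,"rz":0,"hand":0.05},{"dx":0,"dy":0,"dz":0,"rx":0,"ry":0,"rz":0,"hand":0.05},{"dx":0,"dy":0,"dz":0,"rx":0,"ry":0,"rz":0,"hand":0.05}]'
```

```text
clock: 20.2
position: [0.5857, -0.1964, 0.1074]
ee_rot: [-0.0, 0.741, 0.672, 0.001]
contact_force: [0.5, 1.8, 0.1]
width: 0.059
gripper_force: 66.9
```

```bash
python3 -m pendant '[{"dx":0,"dy":0,"dz":0.001,"rx":0,"ry":0,"rz":0,"hand":0.05},{"dx":0,"dy":0,"dz":0,"rx":0,"ry":0,"rz":0,"hand":0.05},{"dx":0,"dy":0,"dz":0,"rx":0,"ry":0,"rz":0,"hand":0.05}]'
```

```text
clock: 20.45
position: [0.5857, -0.1964, 0.1073]
ee_rot: [0.0, 0.741, 0.672, 0.001]
contact_force: [-1.1, 0.0, 5.2]
width: 0.0589
gripper_force: 67.5
```

Seated: contact at TCP z 0.107, so the origin is about 0.093 against the nested 0.092, with no side force. Releasing and backing off straight up.

```bash
python3 -m pendant '[{"dx":0,"dy":0,"dz":0,"rx":0,"ry":0,"rz":0,"hand":0.062},{"dx":0,"dy":0,"dz":0,"rx":0,"ry":0,"rz":0,"hand":0.07},{"dx":0,"dy":0,"dz":0,"rx":0,"ry":0,"rz":0,"hand":0.082},{"dx":0,"dy":0,"dz":0,"rx":0,"ry":0,"rz":0,"hand":0.082},{"dx":0,"dy":0,"dz":0,"rx":0,"ry":0,"rz":0,"hand":0.082},{"dx":0,"dy":0,"dz":-0.01,"rx":0,"ry":0,"rz":0,"hand":0.082},{"dx":0,"dy":0,"dz":-0.02,"rx":0,"ry":0,"rz":0,"hand":0.082},{"dx":0,"dy":0,"dz":-0.035,"rx":0,"ry":0,"rz":0,"hand":0.082},{"dx":0,"dy":0,"dz":-0.035,"rx":0,"ry":0,"rz":0,"hand":0.082},{"dx":0,"dy":0,"dz":-0.03,"rx":0,"ry":0,"rz":0,"hand":0.082},{"dx":0,"dy":0,"dz":0,"rx":0,"ry":0,"rz":0,"hand":0.082}]'
python3 -m pendant '[{"dx":-0.02,"dy":-0.03,"dz":0,"rx":0,"ry":0,"rz":0,"hand":0.082},{"dx":-0.02,"dy":-0.035,"dz":0,"rx":0,"ry":0,"rz":0,"hand":0.082},{"dx":-0.02,"dy":-0.035,"dz":0,"rx":0,"ry":0,"rz":0,"hand":0.082},{"dx":-0.02,"dy":-0.035,"dz":0,"rx":0,"ry":0,"rz":0,"hand":0.082},{"dx":-0.02,"dy":-0.035,"dz":0,"rx":0,"ry":0,"rz":0,"hand":0.082},{"dx":-0.02,"dy":-0.03,"dz":0,"rx":0,"ry":0,"rz":0,"hand":0.082},{"dx":0,"dy":0,"dz":0,"rx":0,"ry":0,"rz":0,"hand":0.082}]'
python3 - <<'E'
from h import *
state()
d=manip.get_image("top");a=d["frame"][:,:,::-1].copy();cv2.imwrite("pics/top5.png",a)
e=manip.get_image("scene");b=e["frame"][:,:,::-1].copy();a0=cv2.imread("pics/top0.png");b0=cv2.imread("pics/scene0.png")
hsv=cv2.cvtColor(a,cv2.COLOR_BGR2HSV);m=((hsv[...,1]<60)&(hsv[...,2]>70)&(hsv[...,2]<190)).astype(np.uint8)
mm=np.zeros_like(m);mm[190:265,365:470]=m[190:265,365:470]
k=max(cv2.findContours(mm,cv2.RETR_EXTERNAL,cv2.CHAIN_APPROX_NONE)[0],key=cv2.contourArea)
r=cv2.minAreaRect(k);p=cv2.boxPoints(r);W=ray(d,p,np.full(4,.142));print(r,W.mean(0),np.linalg.norm(W[1]-W[0]),np.linalg.norm(W[2]-W[1]))
for n,x,y,box in(("tape top",a0,a,(190,210,293,325)),("bottle top",a0,a,(130,185,293,328)),("scene tape/bottle",b0,b,(150,235,268,318)),("scene column low",b0,b,(190,215,345,372))):
    i,j,l,o=box;D=np.abs(x[i:j,l:o].astype(int)-y[i:j,l:o]).max(2);print(n,(D>40).mean().round(3))
# scene: dark->edges along the left silhouette of the stack
g=cv2.cvtColor(b,cv2.COLOR_BGR2HSV);q=((g[...,1]<60)&(g[...,2]<150)).astype(np.uint8)
for row in range(150,206,6):
    xs=np.nonzero(q[row,335:415])[0];print(row,(xs.min()+335,xs.max()+335) if len(xs) else None,end="; ")
E
```

```text
clock: 21.37
position: [0.5888, -0.1982, 0.2442]
ee_rot: [0.006, 0.741, 0.672, 0.004]
contact_force: [0.9, -0.4, 1.4]
width: 0.0821
gripper_force: 0.0
clock: 21.95
position: [0.3692, -0.2985, 0.236]
ee_rot: [-0.001, 0.742, 0.67, -0.001]
contact_force: [0.4, -0.0, -1.3]
width: 0.0819
gripper_force: 0.0
t21.95 pos [ 0.3692 -0.2985  0.236 ] x [ 0.102  0.995 -0.001] y [ 0.995 -0.102 -0.003] z [-0.003 -0.    -1.   ] w0.0819 F [ 0.4 -0.  -1.3] q [-0.82  0.12  1.69 -0.    1.33 -0.72]
((415.27398681640625, 222.22100830078125), (76.77608489990234, 40.794410705566406), 4.0141754150390625) [ 0.58122554 -0.18911031  0.142     ] 0.06844738540674108 0.12922892148449516
tape top 0.0
bottle top 0.0
scene tape/bottle 0.0
scene column low 0.009
150 (np.int64(363), np.int64(398)); 156 (np.int64(351), np.int64(397)); 162 (np.int64(351), np.int64(397)); 168 (np.int64(350), np.int64(396)); 174 (np.int64(350), np.int64(395)); 180 (np.int64(350), np.int64(394)); 186 (np.int64(349), np.int64(393)); 192 (np.int64(349), np.int64(392)); 198 (np.int64(348), np.int64(386)); 204 (np.int64(349), np.int64(377));
```

Nothing else moved: tape and bottle difference is 0, and the stack silhouette is straight. As a last seating check, I'll compare latch heights of the three cases in the scene image.

```bash
python3 - <<'E'
from h import *
e=manip.get_image("scene");b=e["frame"][:,:,::-1]
g=cv2.cvtColor(b,cv2.COLOR_BGR2GRAY);m=(g<38).astype(np.uint8);mm=np.zeros_like(m);mm[140:220,345:402]=m[140:220,345:402]
n,_,st,ce=cv2.connectedComponentsWithStats(mm)
print([(ce[i].round(1).tolist(),int(st[i,4])) for i in range(1,n) if st[i,4]>=8])
a=np.radians(-5.6);c,s=np.cos(a),np.sin(a)
for z in(0,.046,.092,.096):
    L=np.array([(-.033,.038,.027),(-.033,-.038,.027)]);P=np.c_[.5825+L[:,0]*c-L[:,1]*s,-.193+L[:,0]*s+L[:,1]*c,z+L[:,2]]
    print(z,proj(e,P).round(1).tolist())
E
```

```text
[([358.2, 145.8], 142), ([393.8, 159.0], 25), ([375.2, 170.1], 32), ([391.6, 175.8], 25), ([373.4, 187.4], 28), ([389.6, 191.2], 24), ([371.6, 203.3], 25)]
0 [[372.4, 203.2], [390.1, 191.2]]
0.046 [[374.3, 187.3], [392.4, 175.8]]
0.092 [[376.2, 170.5], [394.7, 159.5]]
0.096 [[376.4, 169.0], [394.9, 158.0]]
```

The latch spacing matches a nested stack: 170.1 and 159.0 against 170.5 and 159.5 predicted. It is level and aligned.

```bash
python3 -c "
from rig import manip
print(manip.sign_off())"
```

```text
the job is handed in; nothing more can be done
None
```

The case was laid flat lid up, let go, regripped across its width and set down on the column with its latches on the same side as theirs. The last camera checks put it nested and level with the bottle and tape unmoved, and I handed in at about 22 s.

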